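Unlock the sprung jug cradle and hold its jaw open at the mark

TASK

The jug cradle on the table has to be held open so that a jug can be set in it. Lift the dark steel lock link up off the cradle's two pins, lay it flat in the white tray and let go of it; then pull the cradle's sprung carriage open by its arched handle until its small pointer lines up with the brass mark. The spring would pull it shut again, so finish while still holding the handle with the pointer at the mark; do not open the carriage before the link lies in the tray, and leave the pots on the table alone.

Things in the scene. Friction and masses are not known exactly. Their poses are not given: they have to be found in the camera images.
- cradle: Fixed jug cradle on the table: wooden board 330 x 180 x 12 mm (x -160 to 170, y -110 to 70 mm) with two V jaws, tops 60 mm up. Origin at table level; +x is the way the carriage is pulled open, z up. Two 10 mm pins on 20 mm shoulders at (-70, -75) mm (on the board) and (0, -75) mm (on the shut carriage): shoulders 34 mm, pin tops 50 mm above the table.
- carriage: Aluminium carriage, 150 x 60 mm, top 24 mm above the table, with the moving V jaw, a pin, the pointer and the handle. Slides only along cradle +x, 0 to 95 mm; its origin and axes are the cradle's when shut, so its x in the cradle frame is how far it is open. A spring pulls it shut: 3 N shut, 7 N at 40 mm, 10 N at 75 mm open. With the link on it opens only about 6 mm.
- handle (a point): Middle of the grip bar of the carriage's arched steel handle: level round bar 12 mm thick, 76 mm long along cradle y, axis 70 mm above the table, on two 12 mm uprights at its ends; free below it down to 24 mm above the table. At cradle (50, 0) mm when shut. The carriage's jaw stands 114 mm behind it (towards cradle -x).
- pointer (a point): Tip of the small dark pointer, a 3 mm wide bar sticking out of the carriage's side along cradle +y, 22 mm above the table; at cradle (-40, 44) mm when shut. It moves with the carriage.
- mark: Brass index mark fixed on the cradle: a 3 mm wide finger pointing at the carriage, on a 14 mm block, 31 mm high; 40 to 75 mm further along cradle +x than the shut pointer. Origin at table level under the finger's tip, axes parallel to the cradle's: the pointer lines up when its x in this frame is 0.
- link: Loose lock link, 0.13 to 0.25 kg: dark steel plate 104 (x) x 34 (y) x 6 mm, a 16 mm hole 35 mm either side of its middle, and an upright tab in the middle, 10 mm thick along x, 26 mm wide along y, up to 51 mm above the underside. Origin: centre of the underside. Starts flat on the pins' shoulders, underside 34 mm above the table, x along cradle x; clears the pins after rising 16 mm.
- tray: Fixed shallow open tray of white plastic, 190 mm (its x) x 140 mm (its y) x 22 mm high, walls and floor 5 mm thick, to the left or right of the cradle. Origin at the centre of its underside, on the table. The link fits in it at any yaw.
- bowl: Bystander: loose terracotta bowl, 120 mm across, 55 mm high, on the other side of the cradle from the tray. Origin at the centre of its underside.
- jug: Bystander: loose terracotta jug, about 104 mm across plus a handle, 170 mm high, beyond the cradle. Origin at the centre of its underside.
- jar: Bystander: loose dark jar, about 96 mm across, 100 mm high, beyond the cradle. Origin at the centre of its underside.
Not all that is in view belongs to the job. Of the things that look like the link, the middle-sized one is meant.

How it is judged (in metres and radians):
On the way, in this order (a step that is already met when the one before it is completed fails the run):
1. the link lies in the tray, let go, with the carriage still shut (z of link in the frame of tray below 0.015 m and x of link in the frame of tray between -0.085 and 0.085 m and y of link in the frame of tray between -0.06 and 0.06 m and contact force between the fingers and link below 0.1 N and x of carriage in the frame of cradle below 0.01 m), for 0.2 s.
2. the carriage is pulled out to the mark and kept there (x of pointer in the frame of mark between -0.005 and 0.005 m and contact force between the fingers and carriage above 1.5 N), for 0.5 s.
At the end, for the whole second after the job is handed in: The link rests in the tray (its middle within 85 and 60 mm of the tray's middle along x and y, flat on the floor to 10 mm) and the fingers hold the carriage still against its spring (over 1.5 N on it, no link or pot touching it), pointer within 5 mm of the brass mark (all of step 2 and linear speed of carriage below 0.01 m/s and contact force between carriage and link below 0.1 N and contact force between carriage and bowl below 0.1 N and contact force between carriage and jug below 0.1 N and contact force between carriage and jar below 0.1 N and z of link in the frame of tray below 0.015 m and x of link in the frame of tray between -0.085 and 0.085 m and y of link in the frame of tray between -0.06 and 0.06 m and linear speed of link below 0.02 m/s); the arm keeps its last pose, push and grip.
It fails at once if the carriage is opened before the link is in the tray (x of carriage in the frame of cradle above 0.02 m and (z of link in the frame of tray above 0.03 m or horizontal distance between link and tray above 0.11 m)).
It fails at once if a pot is shifted by more than 30 mm or tipped (distance of any of bowl, jug, jar from where it was at the start of the episode above 0.03 m or angle between any of bowl, jug, jar's own z axis and vertical above 0.4 rad).
It also fails if it takes over 54 s, if anything falls off the work surface, if the arm or the gripper's body presses on something with over 40 N, if the wrist force passes 120 N, or if a joint passes its speed limit or range.

ROBOT

A 6-joint arm with a two-finger parallel gripper is mounted at the origin on the work surface. World frame = base frame: x ahead of the robot, y to its left, z up, the work surface at z = 0. Lengths are in mm, angles in rad, forces in N, time in s.
With the tool pointing down it reaches from about 275 to 750 mm from the base axis. Payload 10.2 kg.
Tool frame: the origin (TCP) lies midway between the tips of the shut fingers; the grasp point (between the pads) lies 19 mm behind it; z points along the fingers, y is the direction in which the jaws open and shut (so a half turn about z gives the same grasp; the last joint's range is limited). The gripper opens to 85 mm and grips with 20 to 120 N. Pads are 22 mm wide; open, the fingers measure 114 mm over their backs; the gripper's body (76 mm by 85 mm) begins 54 mm behind the grasp point. The pads swing forward as they close: fully open they stand 13 mm farther back than shut.
Start: joints at [0.961, 0.313, 1.498, -0, 1.331, -0.223], TCP at [198.057, 486.214, 195.494] pointing down, gripper open.
Joint ranges: [-2.94, 2.94], [-0.97, 2.17], [0.19, 2.56], [-1.23, 4.37], [0.02, 3.11], [-2.88, 2.88]. Speed limits (rad/s): [2.39, 2.39, 3.01, 3.14, 3.14, 3.14].

INTERFACE

Orientations are given as a unit quaternion [w, x, y, z].
In Python, from rig import ctrl gives the robot as it stands.
- The arm moves only by the tool carry_out, never from a script. Its argument "plan" is a list of rows, each a list of 3 entries, a list of its own where there are three numbers: the finger opening in mm, from 0 to 85.4, then the shift along the tool's x, y, z in mm, then the turn, a rotation vector about the tool's x, y, z in units of 6 degrees (1.0 is 6 degrees). In form: [[grip, [x, y, z], [ax, ay, az]], ...]. A call has 1 to 20 rows; each row shifts and turns the commanded pose from where the row before left it, along the tool's axes as they then stand; what a row does not reach is not made up. A row lasts 1/12 s, in which the tool goes at most 41.7 mm and 7.16 degrees, less where a joint would pass 70% of its speed; a pose out of reach is approached as far as the arm can. A call with a gripper value outside its range is refused whole. The fingers move at their own pace and stop on an object; "grip_force" is the grip in N (left out, the last holds). Time passes only in rows, so rows that do not move let the fingers close. It gives the time, the measured TCP pose, the force and the opening at its end, in the units of the state.
- ctrl.sense(): the state, without advancing time (a new reading comes with each control period).
- ctrl.capture(name): name is "scene" or "top"; returns a dict with "color" (400x640x3 uint8, blue, green, red), "range_z" (400x640 float32, mm along the optical axis (not along the pixel's ray), 0 where there is no reading), "fx", "fy", "cx", "cy" (pixels), "dist_coeffs" ([k1, k2, p1, p2, k3] as OpenCV has them; the pictures are not rectified), "cam_to_world" (4x4, takes a point from camera to world coordinates). Camera axes: x right, y up, looking along -z (the intrinsics and any distortion apply to the point x, -y, -z); pixel columns grow to the right and rows downward; lengths in mm; the calibration is good to about 2 mm. A picture is of the moment at which its call begins.
- ctrl.finish_job(): hands the job in, once; it reports no verdict.
The state is a dict: "time_s": time; "joints": joint angles; "dq": joint speeds; "tau": joint torques, N m; "eef_pos": TCP position; "ee_rot": TCP orientation; "force": force on the tool from outside, world axes, zero at the start; "wrist_torque": the same for the moment, N m; "grip_width": opening from 0.0 (shut) to 1.0 (fully open).
Only numpy, scipy, OpenCV 4.12 (cv2) and the standard library are available. Lean on these libraries where they do the work, as an engineer would, in place of code of your own. Each camera call takes 0.05 s, during which the arm holds its last target.

## Working session

There is one attempt and no reset: what is moved stays moved. The work goes in short steps, Python scripts to look and compute and a tool call to move; the robot and the scene stay as the last step left them, time stands still between calls to the robot, and variables do not carry over. Pictures are saved under pics/ and viewed, and the job is handed in when it is done.

Besides the shell and the picture viewer there is one more tool, called after "Emit:" by a JSON object that holds its "fn" and its "kwargs", one argument or row to a line. carry_out: Moves the arm, as the interface text tells. Its arguments: {"type":"object","properties":{"plan":{"type":"array"},"grip_force":{"type":"number"}},"required":["plan"]}

```bash
ls; mkdir -p pics
cat > h.py <<'E'
import numpy as np, cv2, pickle
from rig import ctrl
def cap(n,f):
    d=ctrl.capture(n); cv2.imwrite('pics/'+f+'.png',d['color']); pickle.dump(d,open(f+'.pkl','wb')); return d
def cloud(d):
    h,w=d['range_z'].shape
    K=np.array([[d['fx'],0,d['cx']],[0,d['fy'],d['cy']],[0,0,1.]])
    u,v=np.meshgrid(np.arange(w),np.arange(h))
    p=np.stack([u,v],-1).reshape(-1,1,2).astype(np.float64)
    n=cv2.undistortPoints(p,K,np.array(d['dist_coeffs'],float)).reshape(h,w,2)
    z=d['range_z'].astype(float)
    P=np.stack([n[...,0]*z,-n[...,1]*z,-z],-1)
    M=np.array(d['cam_to_world']); W=P@M[:3,:3].T+M[:3,3]
    W[z==0]=np.nan
    return W
E
python3 - <<'E'
from h import *
a=cap('scene','s1');b=cap('top','t1')
print(ctrl.sense()); print(b['cam_to_world'],b['fx'],b['dist_coeffs'])
E
```

```text
pics
{'time_s': 0.1, 'joints': array([ 9.60574947e-01,  3.13402446e-01,  1.49835340e+00, -2.66273388e-05,
        1.33104443e+00, -2.23385250e-01]), 'dq': array([-0.00224803,  0.00035636, -0.00322991,  0.00188019, -0.00085189,
       -0.00094698]), 'tau': array([ 2.86926821e-03, -4.12894034e+01, -2.60141641e+01, -1.47832243e-04,
        2.95977050e-03,  5.59000023e-05]), 'eef_pos': array([197.90740488, 485.96512454, 194.99094861]), 'ee_rot': array([-2.32621717e-04,  1.92211194e-01,  9.81353398e-01, -5.57350224e-04]), 'force': array([-0.51670363, -0.684596  ,  0.86426428]), 'wrist_torque': array([-0.04950239, -0.03736025,  0.00049586]), 'grip_width': 0.9939163982527265}
[[-3.26517811e-03  9.83396972e-01 -1.81437964e-01  3.56855176e+02]
 [-9.99982392e-01 -4.11002130e-03 -4.28059194e-03  8.57745220e+00]
 [-4.95523505e-03  1.81420792e-01  9.83393076e-01  1.01907406e+03]
 [ 0.00000000e+00  0.00000000e+00  0.00000000e+00  1.00000000e+00]] 421.4846066931203 [-0.10232407  0.          0.          0.          0.        ]
```

View pics/s1.png

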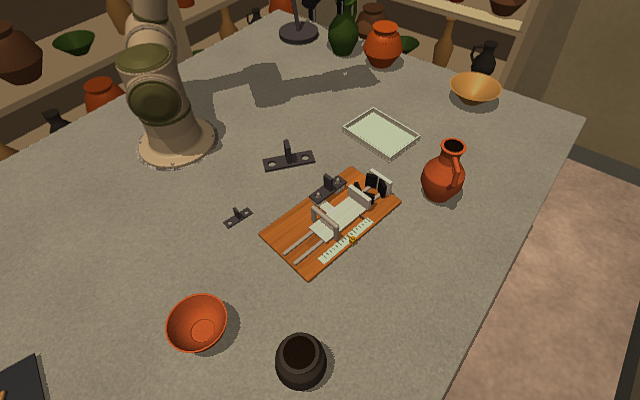

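View pics/t1.png

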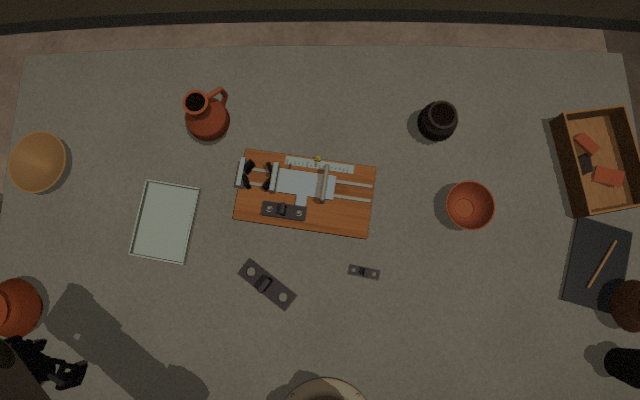

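Run:
```python
from h import *
d=pickle.load(open('t1.pkl','rb'));W=cloud(d)
im=d['color']
c=cv2.resize(im[140:250,225:385],None,fx=5,fy=5,interpolation=cv2.INTER_CUBIC);cv2.imwrite('pics/t1z.png',np.clip(c*1.8,0,255).astype(np.uint8))
for n,(u,v) in dict(table=(200,300),tabR=(420,300),board=(250,225),board2=(350,220),linkL=(276,212),tab=(283,209),handle=(325,185),traymid=(165,222)).items(): print(n,W[v,u].round(1))
# board mask: height 6..20
s=pickle.load(open('s1.pkl','rb'));S=cloud(s)
c=cv2.resize(s['color'][150:290,220:420],None,fx=4,fy=4,interpolation=cv2.INTER_CUBIC);cv2.imwrite('pics/s1z.png',c)
for n,(u,v) in dict(table=(300,350),board=(280,235),tab=(327,182)).items(): print(n,S[v,u].round(1))
```

```text
table [287.5 296.7  -4.1]
tabR [ 286.6 -228.8   -1.9]
board [467.6 178.8   0.9]
board2 [477.4 -63.5  14.6]
linkL [494.3 111.9  37.2]
tab [494.2  91.2  86.1]
handle [551.3  -3.4  72.8]
traymid [474.7 389.6   3.5]
table [ 713.3 -272.3  100. ]
board [481.  -73.3   9.8]
tab [499.8  89.9  67.9]
```

View zooms.

View pics/t1z.png

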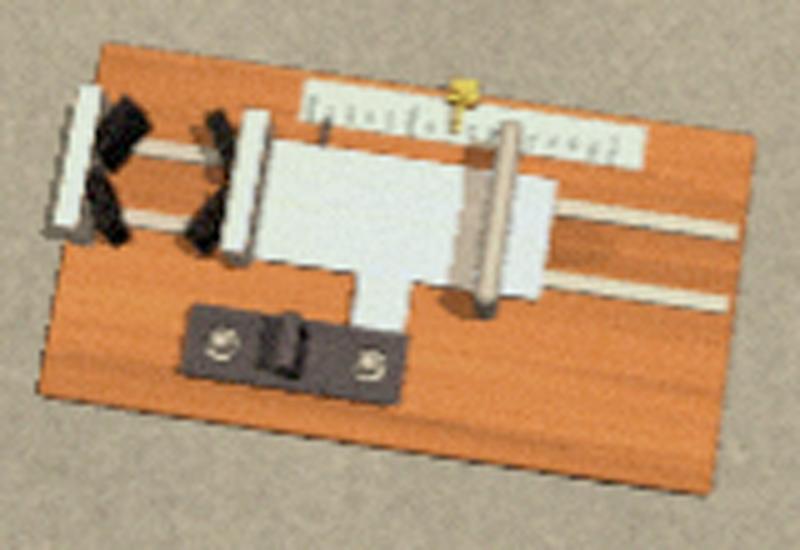

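View pics/s1z.png

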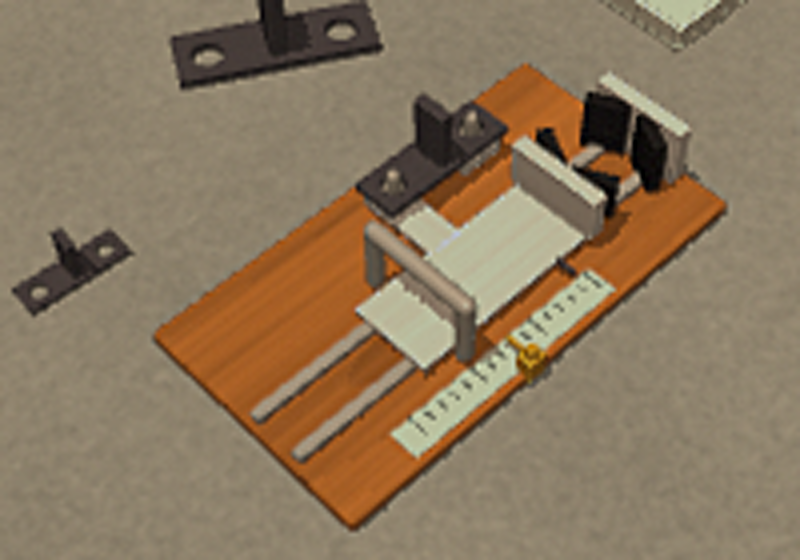

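```bash
cat >> h.py <<'E'
def ray(d,u,v,z):
    K=np.array([[d['fx'],0,d['cx']],[0,d['fy'],d['cy']],[0,0,1.]])
    n=cv2.undistortPoints(np.array([[[u,v]]],float),K,np.array(d['dist_coeffs'],float)).reshape(2)
    M=np.array(d['cam_to_world']); r=M[:3,:3]@np.array([n[0],-n[1],-1]); o=M[:3,3]
    return o+r*(z-o[2])/r[2]
def fit2(A,B):
    A=np.array(A,float);B=np.array(B,float)[:,:2];a=A.mean(0);b=B.mean(0);X=A-a;Y=B-b
    t=np.arctan2((X[:,0]*Y[:,1]-X[:,1]*Y[:,0]).sum(),(X*Y).sum());c,s=np.cos(t),np.sin(t);R=np.array([[c,-s],[s,c]])
    o=b-R@a
    return t,o,(A@R.T+o-B)
E
python3 - <<'E'
from h import *
d=pickle.load(open('t1.pkl','rb'));s=pickle.load(open('s1.pkl','rb'))
q=lambda U,V,z:ray(d,(U+.5)/5-.5+225,(V+.5)/5-.5+140,z)
qs=lambda U,V,z:ray(s,(U+.5)/4-.5+220,(V+.5)/4-.5+150,z)
A=[(-160,70),(170,70),(170,-110),(-160,-110)]
for f,C in((q,[(103,43),(755,132),(710,495),(40,397)]),(qs,[(727,207),(350,529),(155,338),(527,64)])):
    t,o,r=fit2(A,[f(u,v,12) for u,v in C]);print('cradle',t,o,r.round(1).tolist())
    R=np.array([[np.cos(t),-np.sin(t)],[np.sin(t),np.cos(t)]])
    loc=lambda p:(R.T@(p[:2]-o)).round(1)
    if f is q:
        L=dict(pinL=(223,342,50),pinR=(371,362,50),tab=(288,318,85),h0=(510,125,76),h1=(487,300,76),ptr=(326,120,22),mark=(456,132,31))
    else: L=dict(pinL=(473,116,50),pinR=(393,180,50),tab=(433,102,85),h0=(467,300,76),h1=(375,228,76),ptr=(560,262,22),mark=(512,341,31))
    for n,(u,v,z) in L.items():
        p=f(u,v,z);print(n,p.round(1),loc(p))
# tray: corners in raw top px
for C,f in (([(147,180),(200,187),(184,264),(130,255)],d),([(376,108),(420,136),(391,160),(343,129)],s)):
    P=[ray(f,u,v,22) for u,v in C];print('tray',np.mean(P,0).round(1),[np.linalg.norm(P[i]-P[i-1]).round() for i in range(4)])
E
```

```text
cradle -1.7172099429763352 [566.3443538   47.50296138] [[0.6, 1.5], [-0.3, -1.8], [-0.1, -2.0], [-0.1, 2.3]]
pinL [501.9 126.6  50. ] [-68.8 -75.3]
pinR [492.3  57.6  50. ] [  0.9 -74.7]
tab [507.5  93.2  85. ] [-36.6 -64.9]
h0 [598.7  -7.3  76. ] [49.5 40. ]
h1 [516.9   3.7  76. ] [ 50.5 -42.5]
ptr [615.5  81.6  22. ] [-40.9  43.6]
mark [606.8  18.   31. ] [23.3 44.4]
cradle -1.7238923296568867 [570.26639956  45.98062766] [[2.2, 2.1], [2.0, -1.3], [-3.2, -1.4], [-0.9, 0.6]]
pinL [505.4 129.   50. ] [-72.2 -76.8]
pinR [497.3  55.7  50. ] [  1.5 -73.6]
tab [497.1  97.   85. ] [-39.3 -80.1]
h0 [598.   -6.1  76. ] [47.3 35.3]
h1 [525.1   3.3  76. ] [ 49.  -38.1]
ptr [604.8  83.7  22. ] [-42.5  28.4]
mark [617.9  12.7  31. ] [25.6 52.2]
tray [475.  382.9  22. ] [np.float64(187.0), np.float64(136.0), np.float64(188.0), np.float64(136.0)]
tray [486.5 379.9  22. ] [np.float64(147.0), np.float64(178.0), np.float64(138.0), np.float64(185.0)]
```

Emit:
{"fn": "carry_out", "kwargs": {
  "plan": [
    [85,[0,0,0],[0,0,-1.15]],
    [50,[0,0,0],[0,0,-1.135]],
    [50,[-25.3,-24.7,0],[0,0,0]],
    [50,[-25.3,-24.7,0],[0,0,0]],
    [50,[-25.3,-24.7,0],[0,0,0]],
    [50,[-25.3,-24.7,0],[0,0,0]],
    [50,[-25.3,-24.7,0],[0,0,0]],
    [50,[-25.3,-24.7,0],[0,0,0]],
    [50,[-25.3,-24.7,0],[0,0,0]],
    [50,[-25.3,-24.7,0],[0,0,0]],
    [50,[-25.3,-24.7,0],[0,0,0]],
    [50,[-25.3,-24.7,0],[0,0,0]],
    [50,[-25.3,-24.7,0],[0,0,0]],
    [50,[-25.3,-24.7,0],[0,0,0]],
    [50,[-25.3,-24.7,0],[0,0,0]],
    [50,[-25.3,-24.7,0],[0,0,0]],
    [50,[0,0,35],[0,0,0]],
    [50,[0,0,35],[0,0,0]],
    [50,[0,0,0],[0,0,0]],
    [50,[0,0,0],[0,0,0]]
  ],
  "grip_force": 40
}}

```text
time_s: 1.77
eef_pos: [496.8, 92.2, 125.1]
ee_rot: [-0.002, 0.074, 0.997, -0.0]
force: [0.2, 0.8, 0.9]
grip_width: 0.586
```

Run:
```python
from h import *
s=cap('scene','s2');t=cap('top','t2')
c=cv2.resize(s['color'][100:250,260:460],None,fx=4,fy=4,interpolation=cv2.INTER_CUBIC);cv2.imwrite('pics/s2z.png',c)
c=cv2.resize(t['color'][140:250,225:385],None,fx=5,fy=5,interpolation=cv2.INTER_CUBIC);cv2.imwrite('pics/t2z.png',np.clip(c*1.8,0,255).astype(np.uint8))
```

```text
(no output)
```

View pics/s2z.png

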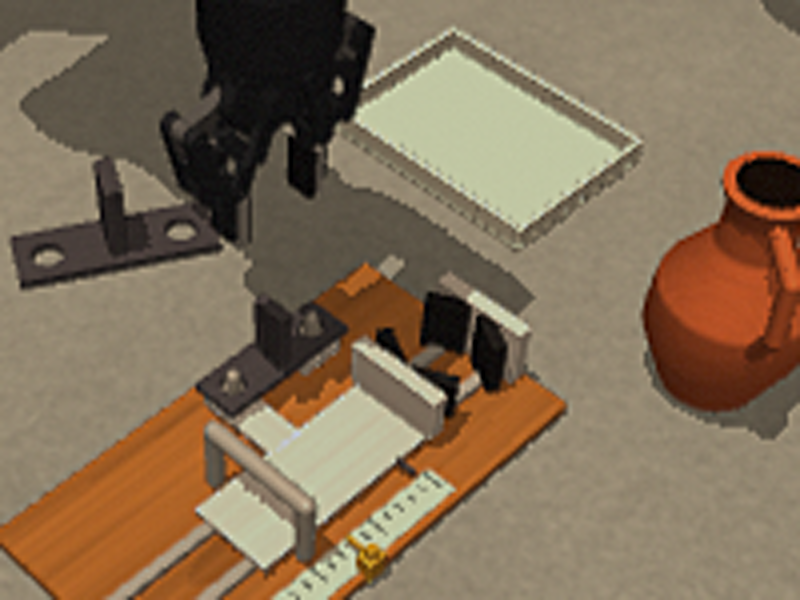

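View pics/t2z.png

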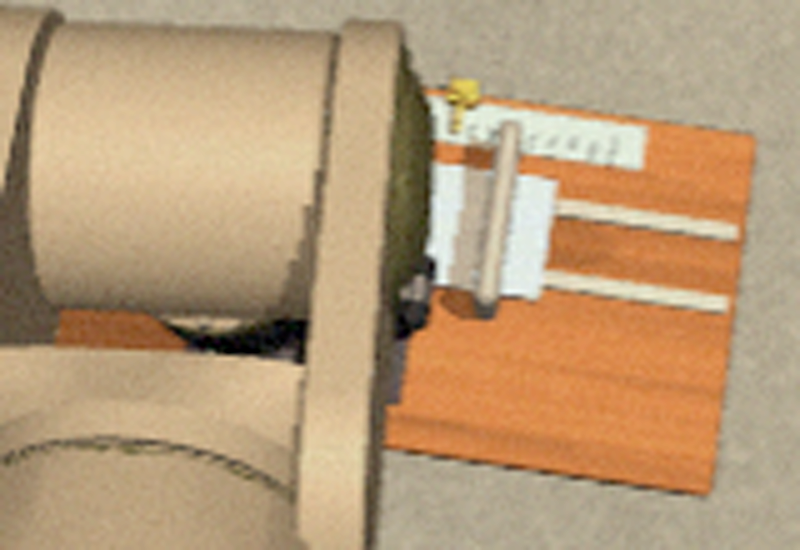

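The scene picture shows the fingers, at zoomed pixels (225,215) and (300,180), straddling the tab at (273,330). I'll descend and grip.

Emit:
{"fn": "carry_out", "kwargs": {
  "plan": [
    [40,[-1,0,25],[0,0,0]],
    [40,[0,0,25],[0,0,0]],
    [40,[0,0,18],[0,0,0]],
    [40,[0,0,0],[0,0,0]],
    [0,[0,0,0],[0,0,0]],
    [0,[0,0,0],[0,0,0]],
    [0,[0,0,0],[0,0,0]],
    [0,[0,0,0],[0,0,0]],
    [0,[0,0,0],[0,0,0]],
    [0,[0,0,0],[0,0,0]]
  ]
}}

```text
time_s: 2.7
eef_pos: [498.8, 92.0, 58.0]
ee_rot: [0.0, 0.074, 0.997, -0.0]
force: [0.1, 0.4, 0.2]
grip_width: -0.002
```

Run:
```python
from h import *
s=cap('scene','s3')
print(ctrl.sense()['grip_width'])
c=cv2.resize(s['color'][120:250,290:450],None,fx=5,fy=5,interpolation=cv2.INTER_CUBIC)[:600];cv2.imwrite('pics/s3z.png',c)
```

```text
0.0005155017853583501
```

View pics/s3z.png

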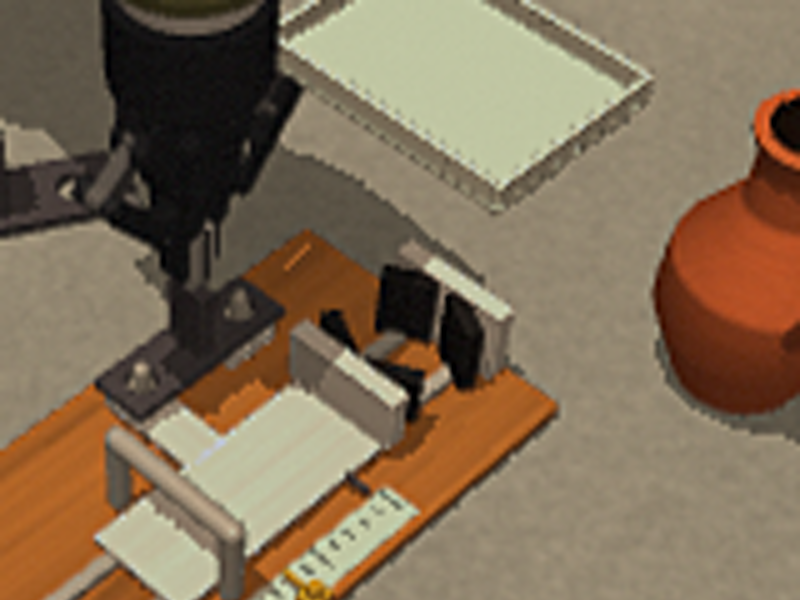

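Run:
```python
from h import *
s=pickle.load(open('s3.pkl','rb'));W=cloud(s)
for U,V in [(190,230),(195,260),(208,250),(205,275),(190,300),(193,320),(195,335),(185,350),(140,372),(120,395),(238,300)]:
    u,v=round((U+.5)/5-.5+290),round((V+.5)/5-.5+120);print((U,V),u,v,W[v,u].round(1))
# project tcp
def proj(s,p):
    M=np.linalg.inv(np.array(s['cam_to_world']));q=M[:3,:3]@p+M[:3,3]
    K=np.array([[s['fx'],0,s['cx']],[0,s['fy'],s['cy']],[0,0,1.]])
    r=cv2.projectPoints(np.array([[q[0],-q[1],-q[2]]]),np.zeros(3),np.zeros(3),K,np.array(s['dist_coeffs'],float))[0].ravel()
    return ((r[0]+.5-290)*5-.5,(r[1]+.5-120)*5-.5)
for p in [(498.8,92,58),(498.8,92,85),(498,92.5,34),(485,94,85),(511,91,85),(502,126.6,50),(492,57.6,50)]: print(p,np.round(proj(s,np.array(p))))
```

```text
(190, 230) 328 166 [509.7  80.3 138. ]
(195, 260) 329 172 [508.7  85.8 112.7]
(208, 250) 331 170 [509.6  92.5 114.6]
(205, 275) 331 175 [511.   90.9  99.5]
(190, 300) 328 180 [503.5  89.   78.5]
(193, 320) 328 184 [502.1  91.1  61. ]
(195, 335) 329 187 [506.7  89.1  54.6]
(185, 350) 327 190 [499.2  90.9  36.3]
(140, 372) 318 194 [494.8  59.4  47.1]
(120, 395) 314 199 [492.1  46.3  38.3]
(238, 300) 337 180 [504.9 125.9  47.2]
(498.8, 92, 58) [188. 322.]
(498.8, 92, 85) [188. 285.]
(498, 92.5, 34) [187. 352.]
(485, 94, 85) [168. 270.]
(511, 91, 85) [207. 297.]
(502, 126.6, 50) [233. 295.]
(492, 57.6, 50) [135. 368.]
```

Run:
```python
from h import *
s=pickle.load(open('s3.pkl','rb'));W=cloud(s)
c=cv2.resize(s['color'][140:200,300:360],None,fx=10,fy=10,interpolation=cv2.INTER_NEAREST);cv2.imwrite('pics/s3zz.png',np.clip(c*2.2,0,255).astype(np.uint8))
np.set_printoptions(linewidth=200)
for v in range(150,194,2): print(v,[tuple(int(round(k)) for k in W[v,u]) if W[v,u][0]==W[v,u][0] else None for u in (322,325,328,330,332,334)])
```

```text
150 [(506, 63, 199), (508, 71, 195), (515, 72, 197), (517, 78, 194), (510, 95, 177), (513, 98, 177)]
152 [(507, 62, 194), (506, 73, 186), (515, 73, 191), (517, 78, 188), (510, 95, 171), (515, 96, 173)]
154 [(505, 64, 186), (507, 72, 181), (516, 71, 187), (514, 81, 178), (507, 98, 161), (515, 96, 167)]
156 [(506, 63, 181), (508, 71, 176), (514, 74, 177), (513, 83, 170), (509, 96, 158), (516, 94, 163)]
158 [(494, 78, 157), (503, 77, 162), (513, 75, 170), (514, 81, 166), (510, 95, 152), (512, 100, 150)]
160 [(490, 83, 144), (505, 75, 159), (514, 75, 164), (512, 84, 156), (511, 93, 148), (511, 102, 141)]
162 [(496, 76, 146), (499, 83, 143), (513, 76, 156), (510, 87, 145), (511, 94, 141), (513, 99, 138)]
164 [(500, 71, 146), (504, 77, 144), (509, 82, 143), (510, 87, 140), (511, 94, 134), (438, 206, 0)]
166 [(506, 63, 150), (503, 78, 136), (510, 80, 138), (510, 87, 132), (511, 94, 127), (441, 202, -3)]
168 [(505, 63, 143), (503, 78, 129), (506, 85, 125), (510, 88, 125), (510, 96, 118), (445, 196, -3)]
170 [(506, 62, 138), (502, 78, 122), (506, 86, 118), (510, 88, 119), (510, 96, 112), (451
[... 371 characters left out ...]
 84), (509, 98, 82), (489, 135, 37)]
180 [(447, 138, -1), (492, 93, 67), (504, 89, 78), (509, 90, 82), (511, 95, 79), (494, 128, 38)]
182 [(452, 131, 0), (492, 92, 61), (504, 89, 72), (509, 90, 74), (511, 95, 71), (497, 124, 36)]
184 [(454, 128, -4), (493, 91, 55), (502, 91, 61), (509, 90, 66), (511, 96, 62), (502, 117, 38)]
186 [(482, 93, 38), (492, 93, 45), (502, 91, 53), None, (511, 97, 54), (506, 111, 38)]
188 [(486, 87, 39), (492, 92, 38), (503, 91, 47), (509, 90, 52), (511, 96, 47), (509, 108, 35)]
190 [(491, 81, 40), (495, 88, 36), (503, 90, 40), (509, 90, 44), (511, 96, 41), (514, 101, 37)]
192 [(493, 77, 37), (499, 83, 36), (506, 86, 37), (510, 89, 37), (513, 94, 35), (515, 99, 32)]
```

View pics/s3zz.png

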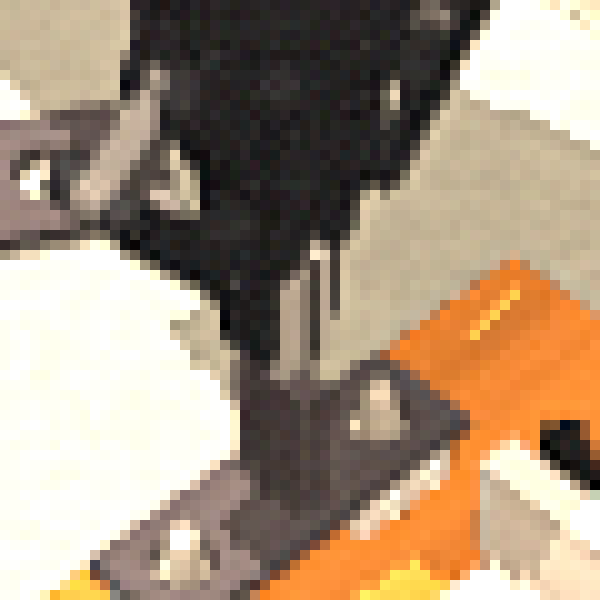

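Run:
```python
from h import *
s=pickle.load(open('s2.pkl','rb'));W=cloud(s)
for f in ('s2','s3'):
    W=cloud(pickle.load(open(f+'.pkl','rb')))
    m=(abs(W[...,0]-497)<25)&(abs(W[...,1]-92)<60)&(W[...,2]>88)&(W[...,2]<230)
    h,e=np.histogram(W[m][:,2],bins=np.arange(88,232,6));print(f,list(zip(e.astype(int),h)))
    for z in (e[:-1]):
        k=m&(abs(W[...,2]-z-3)<3)
        if k.sum(): print(int(z),'y',W[k][:,1].min().round(),W[k][:,1].max().round(),'x',W[k][:,0].min().round(),W[k][:,0].max().round())
d=pickle.load(open('t1.pkl','rb'));W=cloud(d)
for u,v in [(70,380),(80,375),(60,365),(40,365),(20,350),(30,380)]:print(u,v,W[v,u].round())
print(ctrl.sense())
```

```text
s2 [(np.int64(88), np.int64(0)), (np.int64(94), np.int64(0)), (np.int64(100), np.int64(0)), (np.int64(106), np.int64(0)), (np.int64(112), np.int64(0)), (np.int64(118), np.int64(0)), (np.int64(124), np.int64(0)), (np.int64(130), np.int64(0)), (np.int64(136), np.int64(0)), (np.int64(142), np.int64(0)), (np.int64(148), np.int64(0)), (np.int64(154), np.int64(0)), (np.int64(160), np.int64(12)), (np.int64(166), np.int64(27)), (np.int64(172), np.int64(41)), (np.int64(178), np.int64(40)), (np.int64(184), np.int64(41)), (np.int64(190), np.int64(30)), (np.int64(196), np.int64(30)), (np.int64(202), np.int64(38)), (np.int64(208), np.int64(67)), (np.int64(214), np.int64(90)), (np.int64(220), np.int64(56))]
160 y 61.0 124.0 x 493.0 512.0
166 y 56.0 131.0 x 484.0 513.0
172 y 53.0 130.0 x 486.0 513.0
178 y 53.0 130.0 x 485.0 513.0
184 y 53.0 130.0 x 487.0 512.0
190 y 53.0 129.0 x 492.0 513.0
196 y 53.0 123.0 x 490.0 514.0
202 y 41.0 145.0 x 493.0 517.0
208 y 34.0 142.0 x 477.0 518.0
214 y 34.0 152.0 x 477.0 518.0
220 y 32.0 151.0 x 476.0 518.0
s3 [(np.int64(88), np.int64(1)), (np.int64(94), np.int64
[... 1471 characters left out ...]
69. 392.]
30 380 [207. 396. 468.]
{'time_s': 2.75, 'joints': array([-4.90407313e-02,  4.30110562e-01,  1.72333818e+00,  9.52662760e-06,
        9.87642570e-01, -1.47233925e+00]), 'dq': array([-0.00073334,  0.00444731,  0.00331481, -0.00031682, -0.0009284 ,
       -0.00076096]), 'tau': array([ 1.68310606e-02, -4.21936691e+01, -2.14833337e+01, -5.00013846e-05,
        2.60946064e-03,  4.98175410e-06]), 'eef_pos': array([498.71800819,  91.96518691,  57.83897336]), 'ee_rot': array([2.50494417e-04, 7.36846801e-02, 9.97281558e-01, 1.01684718e-05]), 'force': array([0.70798483, 0.23190153, 1.06791203]), 'wrist_torque': array([0.00863318, 0.02156693, 0.02284403]), 'grip_width': 0.0005155017853583501}
```

The picture and depth show the shut fingertips ending at about z 93. That is about 35 mm above the reported TCP of 58, and well above the tab top at 85. I trust the camera here, since link, table and handle heights all check out, so I'll apply a +35 mm height correction and descend in stages.

Emit:
{"fn": "carry_out", "kwargs": {
  "plan": [
    [40,[0,0,0],[0,0,0]],
    [40,[0,0,0],[0,0,0]],
    [40,[0,0,0],[0,0,0]],
    [40,[0,0,0],[0,0,0]],
    [40,[0,0,0],[0,0,0]],
    [40,[0,0,10],[0,0,0]],
    [40,[0,0,10],[0,0,0]],
    [40,[0,0,5],[0,0,0]],
    [40,[0,0,5],[0,0,0]],
    [40,[0,0,0],[0,0,0]]
  ]
}}

```text
time_s: 3.58
eef_pos: [497.9, 92.0, 26.1]
ee_rot: [-0.001, 0.074, 0.997, -0.0]
force: [0.2, 0.6, 0.3]
grip_width: 0.475
```

Run:
```python
from h import *
s=cap('scene','s4')
print(ctrl.sense()['force'])
c=cv2.resize(s['color'][140:200,300:360],None,fx=10,fy=10,interpolation=cv2.INTER_NEAREST);cv2.imwrite('pics/s4zz.png',np.clip(c*2.2,0,255).astype(np.uint8))
```

```text
[ 0.7433423  -0.12724357 -0.30040252]
```

View pics/s4zz.png

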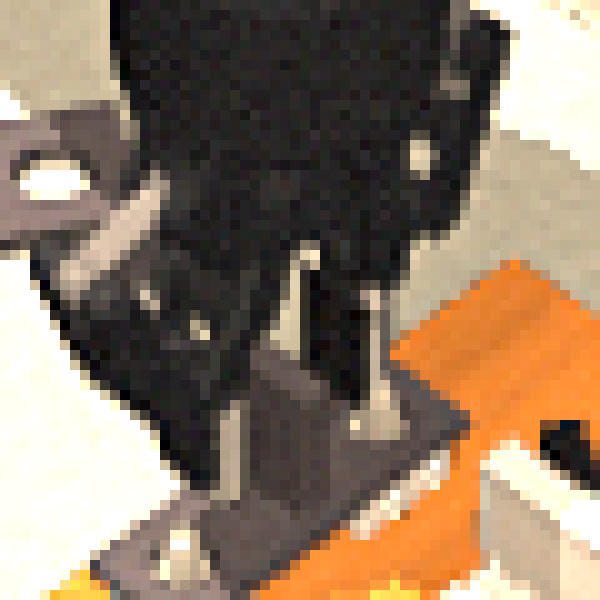

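The fingers now straddle the tab, left one at (235,490) and right one at (375,380), and they clear the pins. I'll close.

Emit:
{"fn": "carry_out", "kwargs": {
  "plan": [
    [0,[0,0,0],[0,0,0]],
    [0,[0,0,0],[0,0,0]],
    [0,[0,0,0],[0,0,0]],
    [0,[0,0,0],[0,0,0]],
    [0,[0,0,0],[0,0,0]],
    [0,[0,0,0],[0,0,0]]
  ],
  "grip_force": 50
}}

```text
time_s: 4.13
eef_pos: [498.9, 92.0, 28.0]
ee_rot: [0.0, 0.074, 0.997, 0.0]
force: [-0.8, 0.5, 6.1]
grip_width: 0.103
```

Emit:
{"fn": "carry_out", "kwargs": {
  "plan": [
    [0,[0,0,-4],[0,0,0]],
    [0,[0,0,-6],[0,0,0]],
    [0,[0,0,-8],[0,0,0]],
    [0,[0,0,-10],[0,0,0]],
    [0,[0,0,-20],[0,0,0]],
    [0,[0,0,-25],[0,0,0]],
    [0,[0,0,0],[0,0,0]],
    [0,[0,0,0],[0,0,0]]
  ]
}}

```text
time_s: 4.8
eef_pos: [499.2, 91.9, 102.0]
ee_rot: [0.001, 0.074, 0.997, 0.0]
force: [-0.7, -0.5, -2.6]
grip_width: 0.109
```

Run:
```python
from h import *
s=cap('scene','s5')
print(ctrl.sense()['force'],ctrl.sense()['eef_pos'])
c=cv2.resize(s['color'][100:250,260:460],None,fx=4,fy=4,interpolation=cv2.INTER_CUBIC);cv2.imwrite('pics/s5z.png',np.clip(c*1.4,0,255).astype(np.uint8))
```

```text
[-0.13462992  0.09540305 -3.34110202] [498.47474996  91.95796695 100.76527643]
```

View pics/s5z.png

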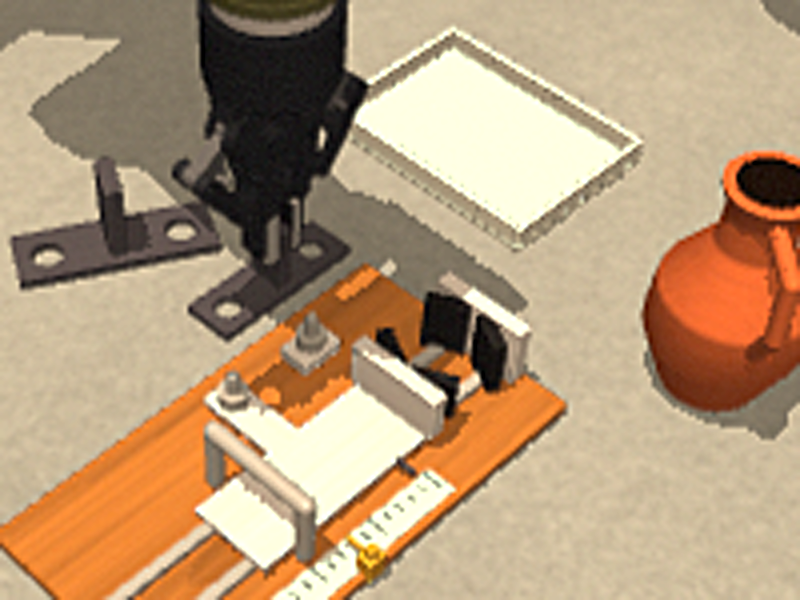

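The link hangs level about 74 mm above its start and the carriage is still shut. The other, larger link is untouched. Next I'll carry it over the tray.

Emit:
{"fn": "carry_out", "kwargs": {
  "plan": [
    [0,[6.5,28.5,0],[0,0,0]],
    [0,[6.5,28.5,0],[0,0,0]],
    [0,[6.5,28.5,0],[0,0,0]],
    [0,[6.5,28.5,0],[0,0,0]],
    [0,[6.5,28.5,0],[0,0,0]],
    [0,[6.5,28.5,0],[0,0,0]],
    [0,[6.5,28.5,0],[0,0,0]],
    [0,[6.5,28.5,0],[0,0,0]],
    [0,[6.5,28.5,0],[0,0,0]],
    [0,[6.5,28.5,0],[0,0,0]],
    [0,[0,0,0],[0,0,0]],
    [0,[0,0,20],[0,0,0]],
    [0,[0,0,20],[0,0,0]],
    [0,[0,0,15],[0,0,0]],
    [0,[0,0,10],[0,0,0]],
    [0,[0,0,0],[0,0,0]],
    [0,[0,0,0],[0,0,0]]
  ]
}}

```text
time_s: 6.27
eef_pos: [476.1, 383.1, 35.2]
ee_rot: [-0.0, 0.074, 0.997, -0.0]
force: [0.3, 0.7, -1.0]
grip_width: 0.101
```

Run:
```python
from h import *
s=cap('scene','s6')
c=cv2.resize(s['color'][60:210,280:480],None,fx=4,fy=4,interpolation=cv2.INTER_CUBIC);cv2.imwrite('pics/s6z.png',np.clip(c*1.4,0,255).astype(np.uint8))
```

```text
(no output)
```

View pics/s6z.png

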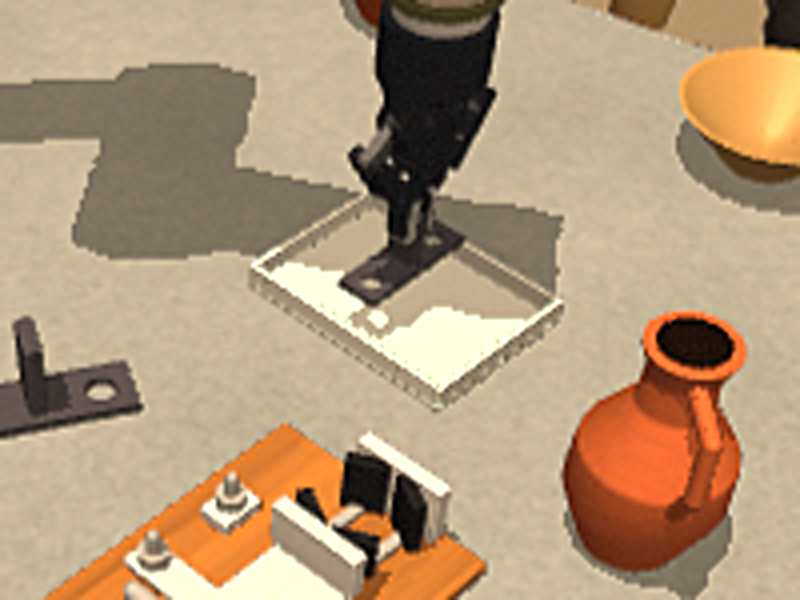

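The link sits over the tray with its middle at about (405,265), centred between the walls. I'll lower it.

Emit:
{"fn": "carry_out", "kwargs": {
  "plan": [
    [0,[0,0,12],[0,0,0]],
    [0,[0,0,10],[0,0,0]],
    [0,[0,0,6],[0,0,0]],
    [0,[0,0,4],[0,0,0]],
    [0,[0,0,2],[0,0,0]],
    [0,[0,0,1],[0,0,0]],
    [0,[0,0,0],[0,0,0]],
    [0,[0,0,0],[0,0,0]]
  ]
}}

```text
time_s: 6.98
eef_pos: [476.4, 383.5, 0.8]
ee_rot: [0.0, 0.074, 0.997, 0.0]
force: [-0.1, -0.2, -1.1]
grip_width: 0.104
```

Emit:
{"fn": "carry_out", "kwargs": {
  "plan": [
    [0,[0,0,1],[0,0,0]],
    [0,[0,0,1],[0,0,0]],
    [0,[0,0,0.5],[0,0,0]],
    [0,[0,0,0],[0,0,0]]
  ]
}}

```text
time_s: 7.32
eef_pos: [476.4, 383.6, -1.0]
ee_rot: [0.0, 0.074, 0.997, 0.0]
force: [-2.6, -2.4, 6.5]
grip_width: 0.103
```

Force turned upward, so the link is on the floor. I'll release it and rise.

Emit:
{"fn": "carry_out", "kwargs": {
  "plan": [
    [40,[0,0,0],[0,0,0]],
    [40,[0,0,0],[0,0,0]],
    [40,[0,0,0],[0,0,0]],
    [40,[0,0,0],[0,0,0]],
    [40,[0,0,-15],[0,0,0]],
    [40,[0,0,-30],[0,0,0]],
    [40,[0,0,-35],[0,0,0]],
    [40,[0,0,-35],[0,0,0]],
    [40,[0,0,-30],[0,0,0]],
    [40,[0,0,0],[0,0,0]]
  ]
}}

```text
time_s: 8.15
eef_pos: [478.5, 384.8, 149.7]
ee_rot: [0.005, 0.074, 0.997, 0.003]
force: [1.1, 1.1, 0.4]
grip_width: 0.472
```

Run:
```python
from h import *
s=cap('scene','s7')
c=cv2.resize(s['color'][60:210,280:480],None,fx=4,fy=4,interpolation=cv2.INTER_CUBIC);cv2.imwrite('pics/s7z.png',np.clip(c*1.4,0,255).astype(np.uint8))
```

```text
(no output)
```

View pics/s7z.png

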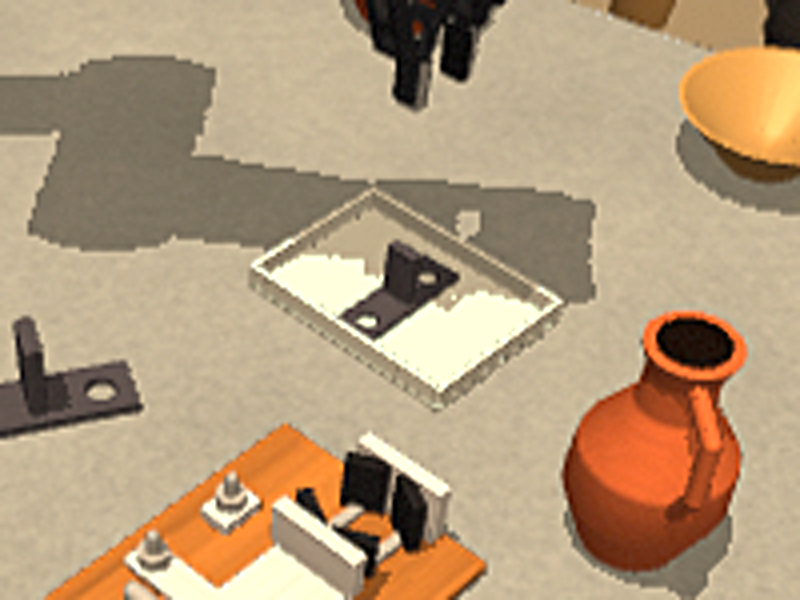

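The link lies flat inside the tray: holes at (368,322) and (428,278), tab at (405,265). Next I'll move to the handle, with the jaws along cradle x as now.

Emit:
{"fn": "carry_out", "kwargs": {
  "plan": [
    [50,[-11.5,-30.8,0],[0,0,0]],
    [50,[-11.5,-30.8,0],[0,0,0]],
    [50,[-11.5,-30.8,0],[0,0,0]],
    [50,[-11.5,-30.8,0],[0,0,0]],
    [50,[-11.5,-30.8,0],[0,0,0]],
    [50,[-11.5,-30.8,0],[0,0,0]],
    [50,[-11.5,-30.8,0],[0,0,0]],
    [50,[-11.5,-30.8,0],[0,0,0]],
    [50,[-11.5,-30.8,0],[0,0,0]],
    [50,[-11.5,-30.8,0],[0,0,0]],
    [50,[-11.5,-30.8,0],[0,0,0]],
    [50,[-11.5,-30.8,0],[0,0,0]],
    [50,[0,0,30],[0,0,0]],
    [50,[0,0,30],[0,0,0]],
    [50,[0,0,20],[0,0,0]],
    [50,[0,0,0],[0,0,0]],
    [50,[0,0,0],[0,0,0]]
  ]
}}

```text
time_s: 9.62
eef_pos: [557.6, -2.3, 62.0]
ee_rot: [-0.001, 0.074, 0.997, 0.0]
force: [0.3, -0.8, 0.1]
grip_width: 0.59
```

Run:
```python
from h import *
s=cap('scene','s8');t=cap('top','t8')
c=cv2.resize(s['color'][100:250,260:460],None,fx=4,fy=4,interpolation=cv2.INTER_CUBIC);cv2.imwrite('pics/s8z.png',np.clip(c*1.4,0,255).astype(np.uint8))
c=cv2.resize(t['color'][140:250,225:385],None,fx=5,fy=5,interpolation=cv2.INTER_CUBIC);cv2.imwrite('pics/t8z.png',np.clip(c*1.8,0,255).astype(np.uint8))
```

```text
(no output)
```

View pics/s8z.png

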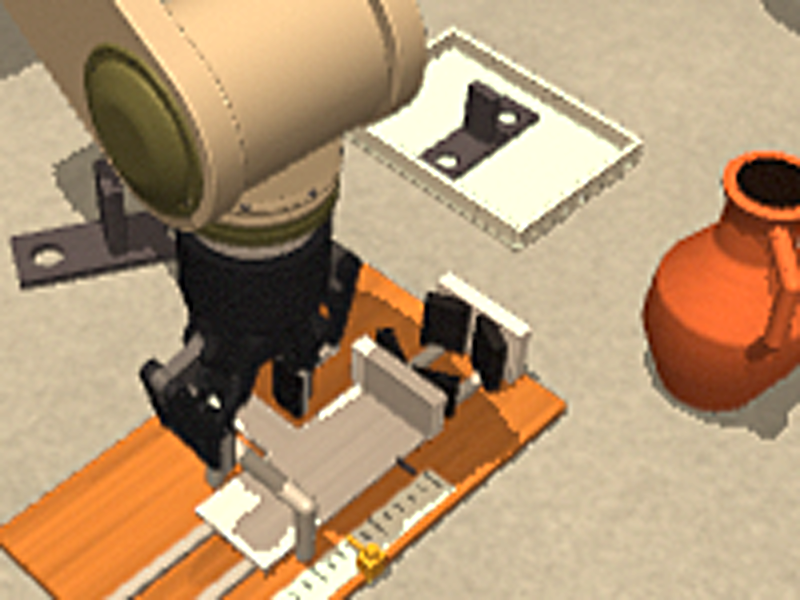

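View pics/t8z.png

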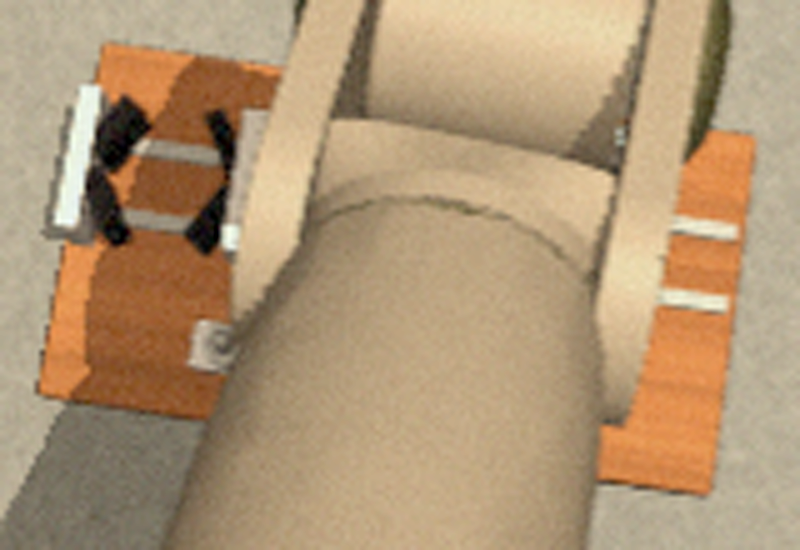

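The fingers straddle the handle bar, at (222,470) and (292,405), with the bar running from (212,432) to (312,505). I'll descend so the pads come level with the bar, then close.

Emit:
{"fn": "carry_out", "kwargs": {
  "plan": [
    [50,[0,0,15],[0,0,0]],
    [50,[0,0,15],[0,0,0]],
    [50,[0,0,10],[0,0,0]],
    [50,[0,0,6],[0,0,0]],
    [50,[0,0,0],[0,0,0]],
    [50,[0,0,0],[0,0,0]]
  ],
  "grip_force": 40
}}

```text
time_s: 10.22
eef_pos: [558.8, -2.5, 17.6]
ee_rot: [0.0, 0.074, 0.997, -0.0]
force: [0.2, -0.8, -0.1]
grip_width: 0.584
```

Emit:
{"fn": "carry_out", "kwargs": {
  "plan": [
    [0,[0,0,0],[0,0,0]],
    [0,[0,0,0],[0,0,0]],
    [0,[0,0,0],[0,0,0]],
    [0,[0,0,0],[0,0,0]],
    [0,[0,0,0],[0,0,0]],
    [0,[0,0,0],[0,0,0]]
  ],
  "grip_force": 40
}}

```text
time_s: 10.72
eef_pos: [558.8, -2.2, 17.7]
ee_rot: [0.001, 0.074, 0.997, 0.0]
force: [-1.0, 4.0, 6.4]
grip_width: 0.119
```

Run:
```python
from h import *
s=cap('scene','s9')
c=cv2.resize(s['color'][150:270,260:420],None,fx=5,fy=5,interpolation=cv2.INTER_CUBIC);cv2.imwrite('pics/s9z.png',np.clip(c*1.4,0,255).astype(np.uint8))
```

```text
(no output)
```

View pics/s9z.png

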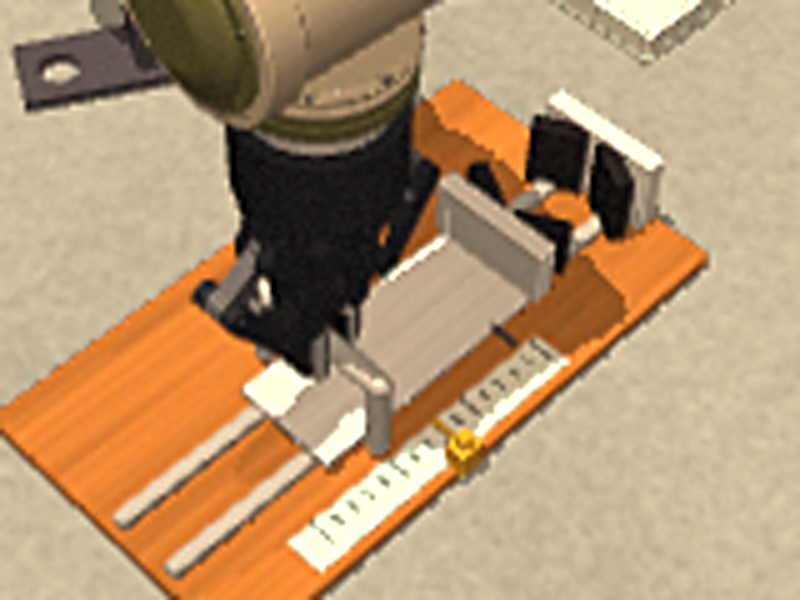

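The grip is on the bar (opening about 10 mm) and the pointer at (503,333) is still shut. I'll pull along −tool y, short of the mark first.

Emit:
{"fn": "carry_out", "kwargs": {
  "plan": [
    [0,[0,0,0],[0,0,0]],
    [0,[0,-2,0],[0,0,0]],
    [0,[0,-4,0],[0,0,0]],
    [0,[0,-6,0],[0,0,0]],
    [0,[0,-6,0],[0,0,0]],
    [0,[0,-6,0],[0,0,0]],
    [0,[0,-6,0],[0,0,0]],
    [0,[0,-6,0],[0,0,0]],
    [0,[0,-6,0],[0,0,0]],
    [0,[0,-5,0],[0,0,0]],
    [0,[0,-4,0],[0,0,0]],
    [0,[0,-3,0],[0,0,0]],
    [0,[0,0,0],[0,0,0]],
    [0,[0,0,0],[0,0,0]],
    [0,[0,0,0],[0,0,0]]
  ],
  "grip_force": 80
}}

```text
time_s: 12.02
eef_pos: [550.7, -54.8, 17.8]
ee_rot: [0.0, 0.074, 0.997, 0.001]
force: [-1.5, 8.5, 7.8]
grip_width: 0.11
```

Run:
```python
from h import *
s=cap('scene','s10');t=cap('top','t10')
c=cv2.resize(s['color'][200:260,320:400],None,fx=10,fy=10,interpolation=cv2.INTER_CUBIC);cv2.imwrite('pics/s10z.png',np.clip(c*1.4,0,255).astype(np.uint8))
c=cv2.resize(t['color'][140:250,225:385],None,fx=5,fy=5,interpolation=cv2.INTER_CUBIC);cv2.imwrite('pics/t10z.png',np.clip(c*1.8,0,255).astype(np.uint8))
```

```text
(no output)
```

View pics/s10z.png

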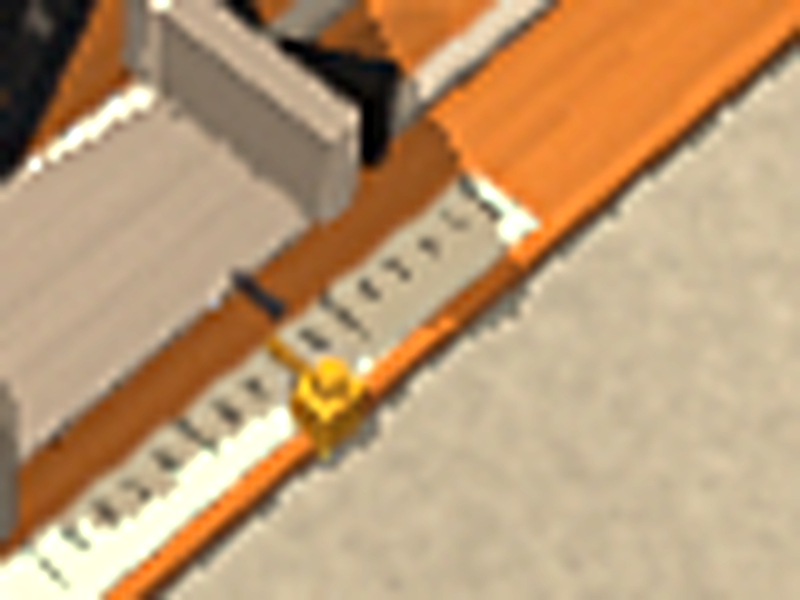

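View pics/t10z.png

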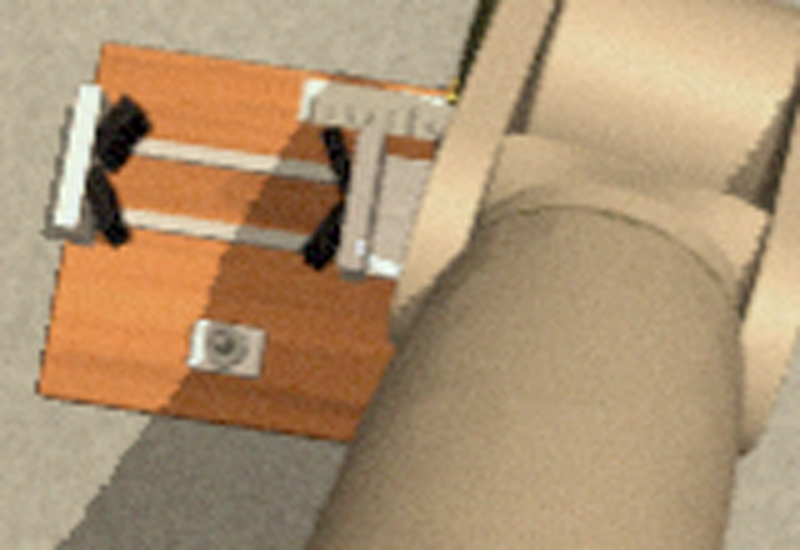

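Run:
```python
from h import *
s=pickle.load(open('s10.pkl','rb'));W=cloud(s)
q=lambda U,V,z:ray(s,(U+.5)/10-.5+320,(V+.5)/10-.5+200,z)
e=np.array([-.1467,-.9892]);n=np.array([.9892,-.1467])
for nm,pts in (('ptr',[(238,275,22),(279,305,22)]),('mark',[(268,343,31),(303,368,31)])):
  for p in pts:
    w=q(*p)[:2]-np.array([568,47]);print(nm,p,(w@e).round(1),(w@n).round(1))
  for zz in (20,26,28,31):
    w=q(*pts[0][:2],zz)[:2]-np.array([568,47]);print('   z',zz,(w@e).round(1),(w@n).round(1))
for u,v in [(345,229),(346,229),(347,230),(348,235),(349,235),(350,236),(352,238),(353,238)]: print(u,v,W[v,u].round(1))
```

```text
ptr (238, 275, 22) 12.7 27.8
ptr (279, 305, 22) 12.1 40.7
   z 20 11.7 26.9
   z 26 14.9 29.7
   z 28 16.0 30.6
   z 31 17.6 32.0
mark (268, 343, 31) 26.6 50.4
mark (303, 368, 31) 25.9 60.9
   z 20 20.9 45.5
   z 26 24.0 48.2
   z 28 25.1 49.0
   z 31 26.6 50.4
345 229 [600.4  27.5  22.9]
346 229 [601.1  30.9  19.6]
347 230 [605.3  28.9  21.4]
348 235 [615.7  18.2  22. ]
349 235 [617.9  19.   23. ]
350 236 [620.5  19.7  20.3]
352 238 [630.5  12.6  29.4]
353 238 [632.8  13.1  30.8]
```

Emit:
{"fn": "carry_out", "kwargs": {
  "plan": [
    [0,[0,-3,0],[0,0,0]],
    [0,[0,-3,0],[0,0,0]],
    [0,[0,-3,0],[0,0,0]],
    [0,[0,-1,0],[0,0,0]],
    [0,[0,0,0],[0,0,0]],
    [0,[0,0,0],[0,0,0]],
    [0,[0,0,0],[0,0,0]]
  ]
}}

```text
time_s: 12.7
eef_pos: [549.2, -64.5, 17.8]
ee_rot: [0.0, 0.074, 0.997, 0.001]
force: [-1.5, 8.1, 8.5]
grip_width: 0.108
```

Run:
```python
from h import *
s=cap('scene','s11')
c=cv2.resize(s['color'][210:250,330:370],None,fx=15,fy=15,interpolation=cv2.INTER_CUBIC);cv2.imwrite('pics/s11z.png',np.clip(c*1.4,0,255).astype(np.uint8))
W=cloud(s);e=np.array([-.1467,-.9892]);n=np.array([.9892,-.1467])
```

```text
(no output)
```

View pics/s11z.png

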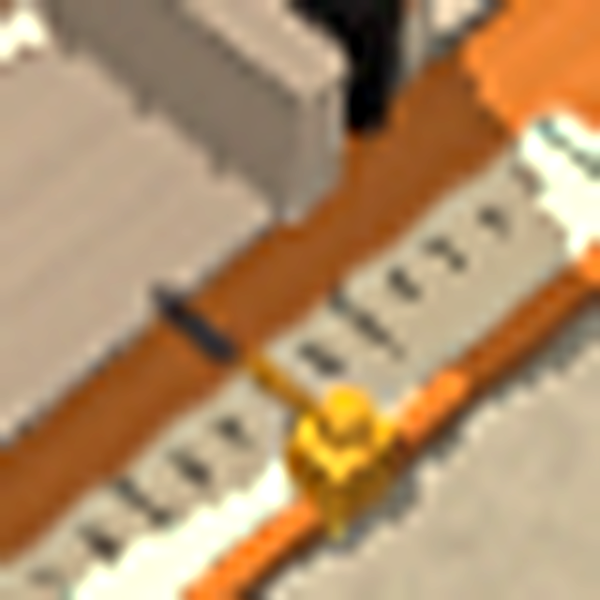

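Run:
```python
from h import *
s=pickle.load(open('s11.pkl','rb'))
q=lambda U,V,z:ray(s,(U+.5)/15-.5+330,(V+.5)/15-.5+210,z)
for t in (-1.717,-1.724):
  e=np.array([np.cos(t),np.sin(t)]);n=np.array([-e[1],e[0]])
  for nm,P in (('ptr',[(160,295),(195,325),(230,355)]),('mark',[(252,365),(280,387),(307,408)])):
    for p in P:
      print(t,nm,p,[((q(*p,z)[:2]-[568,47])@e).round(1) for z in (20,22,24)],((q(*p,22)[:2]-[568,47])@n).round(1))
```

```text
-1.717 ptr (160, 295) [np.float64(21.6), np.float64(22.7), np.float64(23.7)] 26.9
-1.717 ptr (195, 325) [np.float64(21.8), np.float64(22.9), np.float64(23.9)] 34.8
-1.717 ptr (230, 355) [np.float64(22.1), np.float64(23.1), np.float64(24.2)] 42.6
-1.717 mark (252, 365) [np.float64(21.0), np.float64(22.0), np.float64(23.1)] 46.4
-1.717 mark (280, 387) [np.float64(20.9), np.float64(21.9), np.float64(23.0)] 52.3
-1.717 mark (307, 408) [np.float64(20.7), np.float64(21.8), np.float64(22.9)] 58.0
-1.724 ptr (160, 295) [np.float64(21.4), np.float64(22.5), np.float64(23.5)] 27.0
-1.724 ptr (195, 325) [np.float64(21.6), np.float64(22.7), np.float64(23.7)] 35.0
-1.724 ptr (230, 355) [np.float64(21.8), np.float64(22.8), np.float64(23.9)] 42.8
-1.724 mark (252, 365) [np.float64(20.7), np.float64(21.7), np.float64(22.7)] 46.5
-1.724 mark (280, 387) [np.float64(20.5), np.float64(21.6), np.float64(22.6)] 52.5
-1.724 mark (307, 408) [np.float64(20.3), np.float64(21.4), np.float64(22.4)] 58.2
```

The pointer and the brass finger are collinear in the scene view: +0.9 mm by this camera and about −1 mm by the top view with arm travel. I'll hold it and check that it's steady.

Emit:
{"fn": "carry_out", "kwargs": {
  "plan": [
    [0,[0,0,0],[0,0,0]],
    [0,[0,0,0],[0,0,0]],
    [0,[0,0,0],[0,0,0]],
    [0,[0,0,0],[0,0,0]],
    [0,[0,0,0],[0,0,0]],
    [0,[0,0,0],[0,0,0]],
    [0,[0,0,0],[0,0,0]],
    [0,[0,0,0],[0,0,0]],
    [0,[0,0,0],[0,0,0]],
    [0,[0,0,0],[0,0,0]]
  ]
}}

```text
time_s: 13.58
eef_pos: [549.2, -64.5, 17.8]
ee_rot: [0.0, 0.074, 0.997, 0.001]
force: [-1.1, 8.8, 8.4]
grip_width: 0.105
```

Run:
```python
from h import *
s=cap('scene','s12');a=pickle.load(open('s11.pkl','rb'))
print(np.abs(s['color'].astype(int)-a['color'])[215:245,335:365].mean())
cv2.imwrite('pics/s12b.png',s['color'])
```

```text
1.335925925925926
```

View pics/s12b.png

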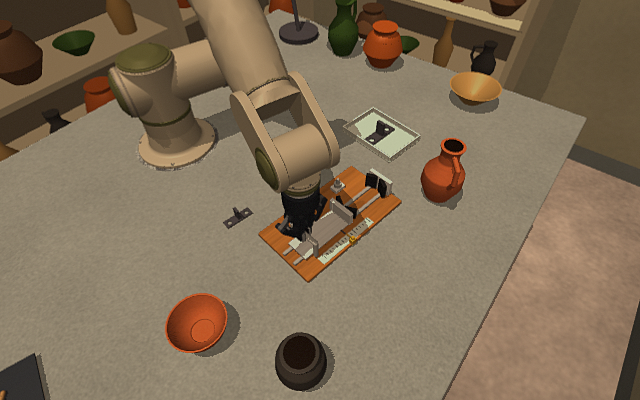

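The link lies in the tray at (380,131). The pots at (197,323), (301,361) and (443,172) haven't moved. The carriage is held open and steady, and the force of about 9 N matches the spring. I'll hand in.

```bash
python3 -c "
from rig import ctrl
print(ctrl.finish_job())"
```

```text
the job is handed in; nothing more can be done
None
```

I lifted the middle-sized link off the pins by its tab, laid it flat in the tray and let go of it. Then I gripped the handle bar and pulled the carriage about 63 mm open, to the brass mark, and handed the job in while still holding it. No verdict is reported.

**Last checks:**
- **Pointer:** it sat about +0.9 mm past the mark by the scene camera, and about 1 mm short by the top view with arm travel. Both are inside ±5 mm. The scene figure assumes the brass finger's tip is about 22 mm high, which the depth readings support. If the tip were at 31 mm, the pointer would be about 3.8 mm short, still inside.
- **Hold:** the pose stayed the same to 0.1 mm over the last 0.9 s. The pull was about 9 N, as expected from the spring, with an 80 N grip set.
- **Link and pots:** the link lay flat in the tray, and the pots looked unmoved in the last picture. The carriage was shut in every picture before the link was down.

**What disagreed:** the reported tool height was about 35 mm below where the cameras showed the fingertips. Because of that, my first grip closed on air above the tab, without touching anything. I corrected for the offset from then on.

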